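Zero the plaque thickness gauge, then hold its head open at the second stop

TASK

Get the bench thickness gauge ready for the next clay plaque. With its head down and the foot resting on the bare anvil, turn the knurled rim of the dial until the red zero mark lies under the needle, and let go of the rim. Then take the black grip on top of the column, squeeze its red button in, draw the head straight up past the first stop until it meets the second stop, and finish there still holding the grip with the button squeezed in, so that a plaque can be laid on the anvil; keep the zero you set and leave the other things on the bench where they are.

Things in the scene. Friction and masses are not known exactly. Their poses are not given: they have to be found in the camera images.
- gauge: bench thickness gauge, fixed to the bench: grey base 220 x 120 mm, 18 mm thick. Origin: centre of its underside; +x runs from dial to column, z up. Round steel anvil (76 mm, top 50 mm high) and the face-up dial above it at x = -50 mm; dark square column (46 mm at its collar, top 99 mm high) at x = +65 mm. In it slides the head: inner column, grey arm (top 118 mm high), dial, black grip.
- lift_head (a joint): height of the sliding head, m: 0 = down, foot on the anvil, locked by the catch (up to 3 mm play); about 0.022 = first stop, where the catch pin springs into a window if the button is not held in; 0.050 = second stop, a plain end stop without catch. With the button in, weight and return spring pull it down with 8 to 13 N; let go, it drops back to the first stop or to 0.
- lift_button (a joint): travel of the red release button, m: 0 = out, 0.006 = fully in; the catch is clear beyond 0.0045. Spring about 3 N when out, 7 N fully in. It slides along the gauge's y axis, towards -y when pressed.
- lift_grip: black upright grip on top of the column, 36 mm (gauge x) by 28 mm (gauge y), from 130 to 186 mm above the bench with the head down (a steel stud on it to 189 mm). Side faces at y = -16 and +12 mm from the column axis. Origin on the column axis at bench height with the head down (x = +65 mm in the gauge frame); it rises with the head.
- button_cap: red button on the gauge's +y side of the grip, 24 mm wide, 34 mm tall, 8 mm proud, centre 159 mm above the bench with the head down. Outer face at y = +20 mm from the column axis when out, +14 mm fully in. Fingers closing across the grip along gauge y (36 mm over all, 30 mm with the button in) squeeze it. Origin as the grip's, shifted by the button's travel.
- grip_center (a point): middle between the grip's -y face and the button's outer face with the button out: on the column axis, 2 mm towards +y, 159 mm above the bench with the head down
- dial_center (a point): on the dial's axis, level with the top of its knurled rim, 138 mm above the bench with the head down; 115 mm from the column axis. It rises with the head.
- dial_rim (a joint): angle of the dial's scale and rim (they turn together), rad, positive anticlockwise seen from above: 0 = red zero mark exactly under the needle as it stands with the head down. Friction about 0.05 N m, stays where it is left.
- knurled_rim: knurled steel rim of the dial, 62 mm across, 16 mm high (122 to 138 mm above the bench with the head down); dial case under it 54 mm across. Inside, a white scale with black graduations 10 degrees apart and one red zero mark (also a red dot on the rim). Origin on the dial's axis at the rim's underside; x axis points to the zero mark.
- zero_mark (a point): outer end of the red zero mark on the scale, 24.5 mm from the dial's axis
- needle_tip (a point): tip of the black needle, 19 mm from the dial's axis. With the head down it points along the gauge's +x (towards the column); when the head is raised the foot drops out 8 mm and the needle swings about 2 rad away, which is normal.
- plaque: scalloped grey clay disc lying on the bench, 129 mm across, 10 mm thick; origin centre of its underside; bystander
- glaze_jar: clear jar with red lid, 62 mm across, 86 mm high; bystander
- masking_tape: roll of tape, 100 mm across, 25 mm high; bystander
- plaque_cutter: scalloped metal cutter with wooden bar, 129 mm across, 65 mm high; bystander
- spray_bottle: light blue spray bottle, 56 x 120 mm, 272 mm high; bystander
- slip_pot: small blue-grey pot, 70 mm across, 69 mm high; bystander

How it is judged (in metres and radians):
On the way, in this order (a step that is already met when the one before it is completed fails the run):
1. the dial reads zero with the head down, and the rim has been let go (value of joint dial_rim between -0.09 and 0.09 rad and value of joint lift_head below 0.004 m and contact force between the fingers and knurled_rim below 0.5 N), for 0.3 s.
2. the red button is squeezed in by the fingers (value of joint lift_button above 0.0045 m and contact force between the fingers and button_cap above 2 N), for 0.1 s.
At the end, for the whole second after the job is handed in: the head is held still at its second stop (raised at least 46 of 50 mm) by fingers that grip the handle with the red button squeezed in (at least 4.8 of 6 mm), and the zero mark is still within 0.09 rad (half a graduation) of where the needle stands with the head down (value of joint lift_head above 0.046 m and velocity of joint lift_head between -0.01 and 0.01 m/s and value of joint lift_button above 0.0048 m and contact force between the fingers and button_cap above 2 N and contact force between the fingers and lift_grip above 2 N and value of joint dial_rim between -0.09 and 0.09 rad); the arm keeps its last pose, push and grip.
It fails at once if another thing on the bench is pushed more than 2 cm (distance of any of plaque, glaze_jar, masking_tape, plaque_cutter, spray_bottle, slip_pot from where it was at the start of the episode above 0.02 m).
It also fails if it takes over 40 s, if anything falls off the work surface, if the arm or the gripper's body presses on something with over 40 N, if the wrist force passes 120 N, or if a joint passes its speed limit or range.

ROBOT

A 6-joint arm with a two-finger parallel gripper is mounted at the origin on the work surface; the furniture and walls round the work are solid. World frame = base frame: x ahead of the robot, y to its left, z up, the work surface at z = 0. Lengths are in m, angles in degrees, forces in N, time in s.
With the tool pointing down it reaches from about 0.3 to 0.75 m from the base axis. Payload 8.5 kg.
Tool frame: the origin (TCP) lies between the finger pads; the fingertips stand 17 mm ahead of it and the grasp point (between the pads) lies 2 mm behind it; z points along the fingers, y is the direction in which the jaws open and shut (so a half turn about z gives the same grasp; the last joint's range is limited). The gripper opens to 85 mm and grips with 20 to 120 N. Pads are 22 mm wide; open, the fingers measure 114 mm over their backs; the gripper's body (76 mm by 85 mm) begins 54 mm behind the grasp point. The pads swing forward as they close: fully open they stand 13 mm farther back than shut.
Start: joints at [-88.826, 21.807, 74.336, -0, 83.858, -12.336], TCP at [0.128, -0.535, 0.248] pointing down, gripper open.
Joint ranges: [-178.18, 178.18], [-50.72, 133.34], [12.68, 142.11], [-81.47, 261.47], [9.98, 163.14], [-165.26, 165.26]. Speed limits (degrees/s): [136.94, 136.94, 180, 180, 180, 180].

INTERFACE

Orientations are given as a 3x3 rotation matrix whose columns are the frame's x, y, z axes.
In Python, from rig import readout, eyes, env gives the robot as it stands.
- The arm moves only by the tool arm_command, never from a script. Its argument "rows" is text: rows parted by semicolons, each of 7 numbers parted by spaces: the closure, from 0 (fully open) to 1 (shut), then the shift along the tool's x, y, z in mm, then the turn, a rotation vector about the tool's x, y, z in degrees. In form: grip dx dy dz rx ry rz; .... A call has 1 to 5 rows; each row shifts and turns the commanded pose from where the row before left it, along the tool's axes as they then stand; what a row does not reach is not made up. A row lasts 1/12 s, in which the tool goes at most 41.7 mm and 7.16 degrees, less where a joint would pass 70% of its speed; a pose out of reach is approached as far as the arm can. A call with a gripper value outside its range is refused whole. The fingers move at their own pace and stop on an object; "squeeze" is the grip in N (left out, the last holds). Time passes only in rows, so rows that do not move let the fingers close. It gives the time, the measured TCP pose, the force and the opening at its end, in the units of the state.
- readout.observe(): the state, without advancing time (a new reading comes with each control period).
- eyes.get_image(name): name is "scene" or "top" or "wrist"; returns the picture (384x512x3 uint8, red, green, blue); there is no depth.
- eyes.camera_model(name): a dict with "mtx" (3x3 intrinsics, pixels), "view" (4x4, takes a point from world to camera coordinates). Camera axes: x right, y up, looking along -z (the intrinsics and any distortion apply to the point x, -y, -z); pixel columns grow to the right and rows downward; lengths in m; the calibration is good to about 2 mm. The wrist camera is an equidistant fisheye: a pixel r from the principal point sees the ray r / f radians off the axis. A picture is of the moment at which its call begins: read the wrist's pose just before it. camera_model takes no time and is no camera call; for the wrist camera it gives the pose at the moment of the call.
- env.close_job(): hands the job in, once; it reports no verdict.
The state is a dict: "time_s": time; "q": joint angles; "qvel": joint speeds; "joint_efforts": joint torques, N m; "position": TCP position; "tool_rot": TCP orientation; "ft_force": force on the tool from outside, world axes, zero at the start; "wrist_torque": the same for the moment, N m; "grip_width": finger opening in m.
Only numpy, scipy, OpenCV 4.12 (cv2) and the standard library are available. Lean on these libraries where they do the work, as an engineer would, in place of code of your own. Each camera call takes 0.05 s, during which the arm holds its last target. There are 200 camera calls.

## Working session

There is one attempt and no reset: what is moved stays moved. The work goes in short steps, Python scripts to look and compute and a tool call to move; the robot and the scene stay as the last step left them, time stands still between calls to the robot, and variables do not carry over. Pictures are saved under pics/ and viewed, about 8 in all and at most 12, crops included, and the job is handed in when it is done.

Besides the shell and the picture viewer there is one more tool, called after "Request:" as name(argument=value, ...) on one line, values as JSON. arm_command: Moves the arm, as the interface text tells. Its arguments: {"type":"object","properties":{"rows":{"type":"string"},"squeeze":{"type":"number"}},"required":["rows"]}

```bash
ls; mkdir -p pics
python3 - <<'E'
from rig import readout, eyes, env
import cv2, numpy as np
np.set_printoptions(precision=4,suppress=True)
s=readout.observe();print(s['time_s'],s['position'],s['tool_rot'],s['ft_force'],s['grip_width'])
a=[]
for n in("scene","top","wrist"):
    m=eyes.camera_model(n);print(n,{k:(np.array(v) if not isinstance(v,str) else v) for k,v in m.items()})
    im=eyes.get_image(n);cv2.imwrite(f"pics/{n}0.png",im[...,::-1]);a.append(im[...,::-1])
E
```

```text
pics
0.0 [ 0.1285 -0.5345  0.2477] [[ 0.9723  0.2337 -0.    ]
 [ 0.2337 -0.9723  0.0015]
 [ 0.0003 -0.0014 -1.    ]] [-0.3726 -0.1644 -0.1397] 0.0854594563768602
scene {'mtx': array([[357.2417,   0.    , 262.4176],
       [  0.    , 357.2417, 192.1297],
       [  0.    ,   0.    ,   1.    ]]), 'view': array([[-0.8333, -0.5522, -0.0268,  0.434 ],
       [ 0.2657, -0.4425,  0.8565, -0.2744],
       [-0.4848,  0.7066,  0.5154, -0.9001],
       [ 0.    ,  0.    ,  0.    ,  1.    ]])}
top {'mtx': array([[426.253 ,   0.    , 250.3267],
       [  0.    , 426.253 , 194.6282],
       [  0.    ,   0.    ,   1.    ]]), 'view': array([[ 0.0196, -0.9997,  0.013 , -0.0556],
       [ 0.9907,  0.0212,  0.1341, -0.542 ],
       [-0.1344,  0.0103,  0.9909, -1.4123],
       [ 0.    ,  0.    ,  0.    ,  1.    ]])}
wrist {'mtx': array([[297.3186,   0.    , 256.7813],
       [  0.    , 297.3186, 196.7655],
       [  0.    ,   0.    ,   1.    ]]), 'view': array([[ 0.2348, -0.972 , -0.0021, -0.5489],
       [ 0.9207,  0.2231, -0.3202,  0.0425],
       [ 0.3117,  0.0733,  0.9474, -0.3808],
       [ 0.    ,  0.    ,  0.    ,  1.    ]])}
```

View pics/top0.png

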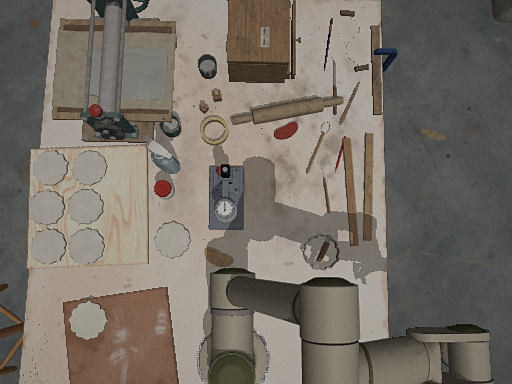

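View pics/scene0.png

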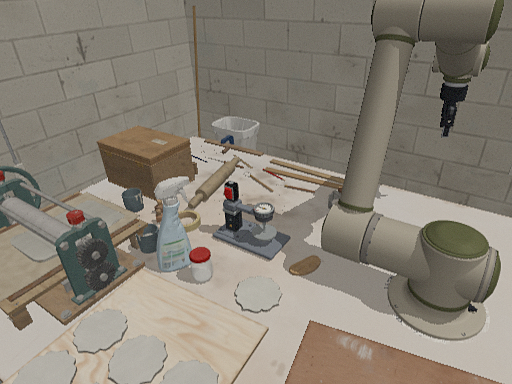

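The top view shows the gauge with its dial at about (224,208) and its grip at (225,171). Gauge +x points roughly along world +x, and the red button is on the left (+y). I'll enlarge and measure it.

```bash
cat > h.py <<'E'
import numpy as np, cv2
from rig import readout, eyes, env
np.set_printoptions(precision=4,suppress=True)
def ray(n,uv,m=None):
    m=m or eyes.camera_model(n);K=np.array(m['mtx']);V=np.array(m['view'])
    x,y=(uv[0]-K[0,2])/K[0,0],(uv[1]-K[1,2])/K[1,1]
    if n=='wrist':
        r=np.hypot(x,y);d=np.array([x/r*np.sin(r),-y/r*np.sin(r),-np.cos(r)])
    else: d=np.array([x,-y,-1.])
    R=V[:3,:3];return -R.T@V[:3,3],R.T@d
def onz(n,uv,z,m=None):
    c,d=ray(n,uv,m);return c+d*(z-c[2])/d[2]
def proj(n,p,m=None):
    m=m or eyes.camera_model(n);K=np.array(m['mtx']);V=np.array(m['view'])
    c=V[:3,:3]@p+V[:3,3];x,y,z=c[0],-c[1],-c[2]
    if n=='wrist':
        t=np.arctan2(np.hypot(x,y),z)/np.hypot(x,y);x,y=x*t,y*t
    else: x,y=x/z,y/z
    return np.array([K[0,0]*x+K[0,2],K[1,1]*y+K[1,2]])
E
python3 - <<'E'
from h import *
im=cv2.imread('pics/top0.png')
c=im[150:240,195:255];cv2.imwrite('pics/topc.png',cv2.resize(c,None,fx=8,fy=8,interpolation=cv2.INTER_CUBIC)[:600*2])
g=cv2.imread('pics/scene0.png')[170:265,205:300]
a=cv2.resize(c,(400,600),interpolation=cv2.INTER_CUBIC);b=cv2.resize(g,(400,400),interpolation=cv2.INTER_CUBIC)
o=np.zeros((600,800,3),np.uint8);o[:,:400]=a;o[:400,400:]=b;cv2.imwrite('pics/c1.png',o)
# white dial
w=(im.min(2)>170)[190:225,205:245].astype(np.uint8)
n,l,st,ce=cv2.connectedComponentsWithStats(w)
for i in range(1,n):
    if st[i,4]>20:print(st[i],ce[i]+[205,190],onz('top',ce[i]+[205,190],.136))
h=cv2.cvtColor(im,cv2.COLOR_BGR2HSV);r=(((h[...,0]<8)|(h[...,0]>172))&(h[...,1]>150)&(h[...,2]>90)).astype(np.uint8)
n,l,st,ce=cv2.connectedComponentsWithStats(r)
for i in range(1,n):
    if 130<ce[i][1]<250 and 130<ce[i][0]<300:print('red',st[i],ce[i],onz('top',ce[i],.176),onz('top',ce[i],.086))
E
```

```text
[ 12  11  16  14 123] [224.3577 208.252 ] [0.4845 0.0375 0.136 ]
red [275 122  22  17 220] [286.5    130.1864] [ 0.7306 -0.1525  0.176 ] [ 0.7571 -0.1611  0.086 ]
red [218 167   2   8  15] [218.5333 170.2667] [0.598  0.0567 0.176 ] [0.6153 0.0627 0.086 ]
red [154 180  17  16 206] [162.0049 187.7573] [0.5396 0.2284 0.176 ] [0.5529 0.2463 0.086 ]
red [219 204   1   1   1] [219. 204.] [0.4932 0.0522 0.176 ] [0.5032 0.0579 0.086 ]
```

View pics/c1.png

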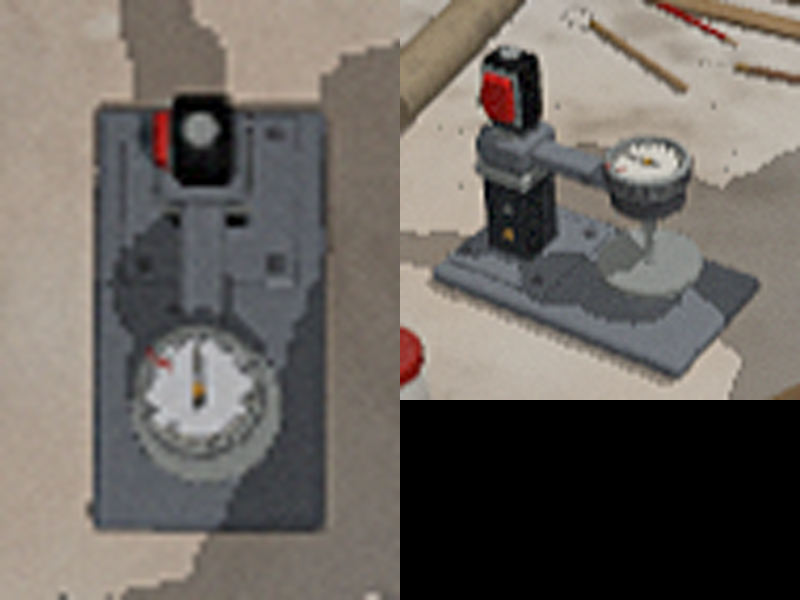

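The zero mark sits about 50° anticlockwise of the needle, so the rim has to turn clockwise. The dial is near (0.4845, 0.037), and the base looks aligned with world x. Next I'll move over the dial.

Request:
arm_command(rows="0 24 -23.6 0 0 0 0;0 24 -23.6 0 0 0 0;0 24 -23.6 0 0 0 0;0 24 -23.6 0 0 0 0;0 24 -23.6 0 0 0 0", squeeze=30)

```text
time_s: 0.57
position: [0.2181, -0.3905, 0.2481]
tool_rot: [[0.972, 0.233, -0.0], [0.233, -0.972, 0.0], [0.0, -0.0, -1.0]]
ft_force: [0.0, -0.5, 0.1]
grip_width: 0.0856
```

Request:
arm_command(rows="0 24 -23.6 0 0 0 0;0 24 -23.6 0 0 0 0;0 24 -23.6 0 0 0 0;0 24 -23.6 0 0 0 0;0 24 -23.6 0 0 0 0")

```text
time_s: 0.98
position: [0.3071, -0.2477, 0.2483]
tool_rot: [[0.972, 0.233, 0.0], [0.233, -0.972, 0.0], [0.0, -0.0, -1.0]]
ft_force: [0.3, -0.3, -0.0]
grip_width: 0.0855
```

Request:
arm_command(rows="0 24 -23.6 0 0 0 0;0 24 -23.6 0 0 0 0;0 24 -23.6 0 0 0 0;0 24 -23.6 0 0 0 0;0 24 -23.6 0 0 0 0")

```text
time_s: 1.4
position: [0.3963, -0.1048, 0.2483]
tool_rot: [[0.972, 0.234, 0.0], [0.234, -0.972, -0.0], [-0.0, 0.0, -1.0]]
ft_force: [0.2, -0.4, 0.6]
grip_width: 0.0856
```

Request:
arm_command(rows="0 24 -23.6 0 0 0 0;0 24 -23.6 0 0 0 0;0 20 -20 0 0 0 0;0 12 -12 0 0 0 0;0 0 0 0 0 0 0")

```text
time_s: 1.82
position: [0.456, -0.0084, 0.248]
tool_rot: [[0.971, 0.237, -0.0], [0.237, -0.971, 0.001], [-0.0, -0.001, -1.0]]
ft_force: [0.2, 0.2, -0.8]
grip_width: 0.0855
```

Run:
```python
from h import *
s=readout.observe();print(s['time_s'],s['position'],s['tool_rot'],s['q'],s['ft_force'])
m=eyes.camera_model('wrist');im=eyes.get_image('wrist')[...,::-1];cv2.imwrite('pics/w1.png',im)
import json;json.dump({k:np.array(m[k]).tolist() for k in('mtx','view')},open('w1.json','w'))
print(proj('wrist',np.array([.4845,.0375,.136]),m),'stud',onz('top',(225.1,169.2),.189),'hub',onz('top',(224.9,208.2),.136))
```

```text
1.8167 [ 0.456  -0.0084  0.248 ] [[ 0.9715  0.237  -0.0002]
 [ 0.237  -0.9715  0.0007]
 [-0.     -0.0007 -1.    ]] [-16.0073  12.3737  88.3042   0.0367  79.344   60.2735] [ 0.2064  0.169  -0.8237]
[211.0549 154.2903] stud [0.5993 0.0359 0.189 ] hub [0.4847 0.0358 0.136 ]
```

View pics/w1.png

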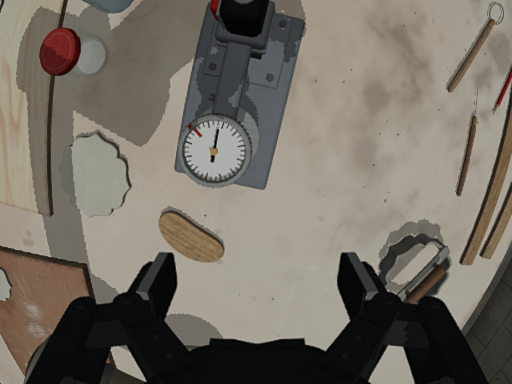

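The wrist view shows the dial hub at about (213,151), the needle pointing up to about (217,128), and the red mark near (195,130). I'll measure it precisely.

Run:
```python
from h import *
import json
im=cv2.imread('pics/w1.png');m=json.load(open('w1.json'))
sub=im[105:200,170:262];h=cv2.cvtColor(sub,cv2.COLOR_BGR2HSV)
w=((h[...,2]>150)&(h[...,1]<60)).astype(np.uint8)
n,l,st,ce=cv2.connectedComponentsWithStats(w);i=1+np.argmax([0 if s[4]>3000 else s[4] for s in st[1:]])
ys,xs=np.nonzero(l==i);hull=cv2.convexHull(np.c_[xs,ys].astype(np.int32))[:,0]+[170,105]
P=np.array([onz('wrist',p,.134,m)[:2] for p in hull]);(c,r)=cv2.minEnclosingCircle(P.astype(np.float32));print(st[i],'scale circle',c,r)
r=(((h[...,0]<10)|(h[...,0]>170))&(h[...,1]>110)&(h[...,2]>70))
hub=((h[...,0]>12)&(h[...,0]<28)&(h[...,1]>130)&(h[...,2]>120))
for nm,k in(('red',r),('hub',hub)):
    n,l,st,ce=cv2.connectedComponentsWithStats(k.astype(np.uint8))
    for j in range(1,n):
        q=onz('wrist',ce[j]+[170,105],.135,m)[:2];d=q-np.array(c)
        print(nm,st[j],ce[j]+[170,105],q,np.hypot(*d),np.degrees(np.arctan2(d[1],d[0])))
dk=(h[...,2]<60)&np.fromfunction(lambda y,x:np.hypot(x+170-213,y+105-151)<26,sub.shape[:2])
n,l,st,ce=cv2.connectedComponentsWithStats(dk.astype(np.uint8))
for j in range(1,n):
    if st[j,4]>15:
        ys,xs=np.nonzero(l==j);Q=np.array([onz('wrist',(x+170,y+105),.135,m)[:2] for x,y in zip(xs,ys)]);vx,vy,_,_=cv2.fitLine(Q.astype(np.float32),2,0,.01,.01).ravel();print('dark',st[j],Q.mean(0),Q.max(0),np.degrees(np.arctan2(vy,vx)))
cv2.imwrite('pics/w1c.png',cv2.resize(sub,None,fx=6,fy=6,interpolation=cv2.INTER_CUBIC))
# base edges from top/wrist: grip stud
for uv in((205,97),(270,187),(302,22),(178,168)): print('base',uv,onz('wrist',uv,.018,m))
```

```text
[  15   16   59   58 2146] scale circle (0.48796549439430237, 0.036177944391965866) 0.024938981980085373
red [18 19  4  5 15] [189.4667 125.8667] [0.5035 0.0599] 0.028372263215042364 56.895808579555094
red [24 23  8  9 24] [197.1667 132.125 ] [0.4998 0.0526] 0.020224095389640404 54.34816566612224
hub [41 44  6  6 31] [213.2903 151.2903] [0.4871 0.0363] 0.000827896193471259 170.4722166130602
dark [44 24  5 19 33] [0.4982 0.0365] [0.5057 0.0373] 2.3768766
dark [41 51  3  6 17] [0.4811 0.0362] [0.4832 0.0374] 7.076536
base (205, 97) [0.5256 0.0725 0.018 ]
base (270, 187) [ 0.4355 -0.0297  0.018 ]
base (302, 22) [ 0.6425 -0.0167  0.018 ]
base (178, 168) [0.4325 0.0883 0.018 ]
```

View pics/w1c.png

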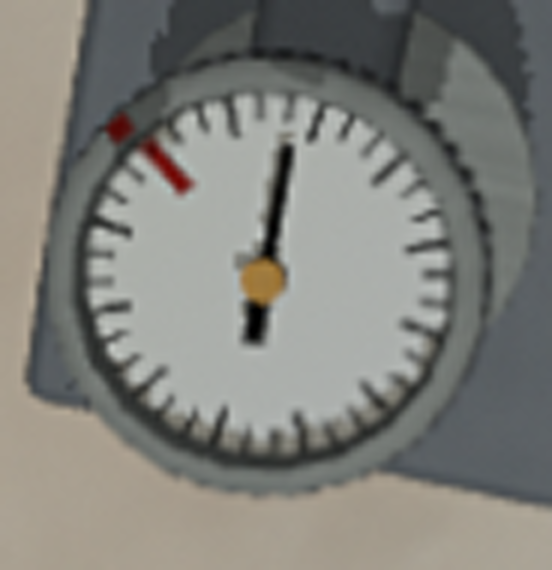

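The mark is about 51.5° anticlockwise of the needle, and the dial centre is near (0.486, 0.036). I'll line up over it.

Request:
arm_command(rows="0 20 -18 0 0 0 0;0 19.7 -18 0 0 0 0;0 0 0 20 0 0 -5.5;0 0 0 20 0 0 -5.5;0 0 0 20 0 0 0", squeeze=25)

```text
time_s: 2.28
position: [0.485, 0.0328, 0.1876]
tool_rot: [[0.908, 0.419, 0.0], [0.419, -0.908, -0.0], [0.0, 0.0, -1.0]]
ft_force: [-0.2, 0.1, -0.1]
grip_width: 0.0856
```

Request:
arm_command(rows="0 0 0 20 0 0 0;0 0 0 16 0 0 0;0 0 0 13 0 0 0;0 0 0 0 0 0 0")

```text
time_s: 2.62
position: [0.4839, 0.0326, 0.1372]
tool_rot: [[0.91, 0.414, -0.005], [0.414, -0.91, 0.001], [-0.004, -0.003, -1.0]]
ft_force: [-0.2, 1.0, 0.2]
grip_width: 0.0856
```

Run:
```python
from h import *
s=readout.observe();print(s['time_s'],s['position'],s['tool_rot'],s['q'],s['ft_force'],s['grip_width'])
m=eyes.camera_model('wrist');im=eyes.get_image('wrist')[...,::-1];cv2.imwrite('pics/w2.png',im)
print(proj('wrist',np.array([.486,.036,.138]),m))
```

```text
2.6167 [0.4839 0.0326 0.1372] [[ 0.9104  0.4136 -0.0048]
 [ 0.4137 -0.9104  0.0006]
 [-0.0041 -0.0025 -1.    ]] [-10.1611  22.3369  94.2636  -0.0183  63.676   55.4124] [-0.2154  0.9501  0.2141] 0.08555858477043327
[253.0942 267.93  ]
```

View pics/w2.png

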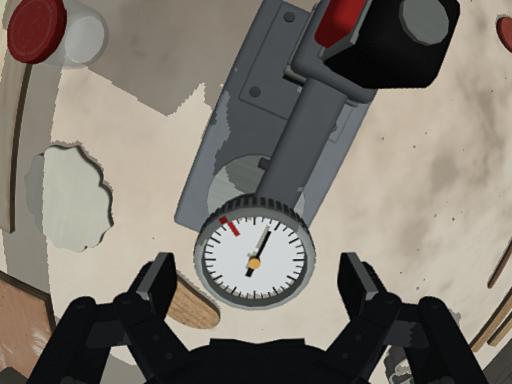

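The fingers straddle the rim, which sits slightly to the left and ahead: the hub is at (254,263) and the mid-point between the pads is at about column 257. I'll shift a little and close.

Request:
arm_command(rows="0 4.8 -1.5 0 0 0 0;0 0 0 0 0 0 0;1 0 0 0 0 0 0;1 0 0 0 0 0 0;1 0 0 0 0 0 0", squeeze=25)

```text
time_s: 3.08
position: [0.4893, 0.0367, 0.1402]
tool_rot: [[0.91, 0.415, 0.002], [0.415, -0.91, -0.001], [0.001, 0.001, -1.0]]
ft_force: [-1.5, -0.8, 4.0]
grip_width: 0.0609
```

Request:
arm_command(rows="1 0 0 0 0 0 0;1 0 0 0 0 0 0;1 0 0 0 0 0 0")

```text
time_s: 3.33
position: [0.4893, 0.0367, 0.1402]
tool_rot: [[0.91, 0.415, 0.002], [0.415, -0.91, -0.001], [0.001, 0.001, -1.0]]
ft_force: [-0.8, -1.3, 5.4]
grip_width: 0.0607
```

The fingers have closed on the rim at 61 mm with low forces. Now I'll turn clockwise 51.5° in total.

Request:
arm_command(rows="1 0 0 0 0 0 6;1 0 0 0 0 0 6;1 0 0 0 0 0 6;1 0 0 0 0 0 6;1 0 0 0 0 0 6")

```text
time_s: 3.75
position: [0.4895, 0.0358, 0.1402]
tool_rot: [[0.995, -0.1, 0.002], [-0.1, -0.995, -0.003], [0.002, 0.003, -1.0]]
ft_force: [-2.2, -7.1, 4.1]
grip_width: 0.0604
```

Request:
arm_command(rows="1 0 0 0 0 0 6;1 0 0 0 0 0 6;1 0 0 0 0 0 6;1 0 0 0 0 0 3.5;1 0 0 0 0 0 0")

```text
time_s: 4.17
position: [0.4893, 0.0351, 0.1402]
tool_rot: [[0.89, -0.457, 0.001], [-0.457, -0.89, -0.004], [0.003, 0.003, -1.0]]
ft_force: [-1.3, -11.0, 5.9]
grip_width: 0.0612
```

Run:
```python
from h import *
s=readout.observe();print(s['time_s'],s['position'],s['tool_rot'],s['ft_force'],s['wrist_torque'],s['grip_width'])
m=eyes.camera_model('wrist');im=eyes.get_image('wrist')[...,::-1];cv2.imwrite('pics/w3.png',im)
c=im[180:330,180:330];cv2.imwrite('pics/w3c.png',cv2.resize(c,(600,600),interpolation=cv2.INTER_CUBIC))
```

```text
4.1667 [0.4893 0.0351 0.1402] [[ 0.8897 -0.4566  0.0011]
 [-0.4566 -0.8897 -0.0041]
 [ 0.0029  0.0031 -1.    ]] [ -1.2823 -11.0304   5.863 ] [-1.8289  0.4603 -0.0173] 0.06120500641835084
```

View pics/w3c.png

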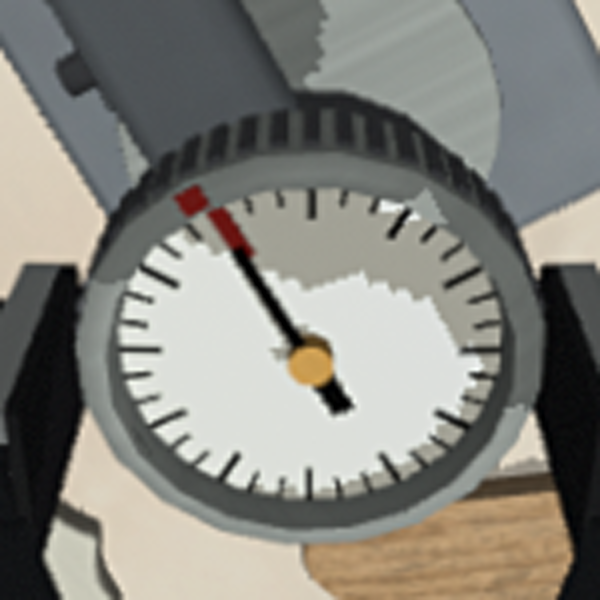

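Run:
```python
from h import *
m=eyes.camera_model('wrist')
f=lambda u,v,z=.134: onz('wrist',(u/4+180-.4,v/4+180-.4),z,m)[:2]
ang=lambda a,b:(np.degrees(np.arctan2(*(b-a)[::-1])))
T,B,L,R=f(311,203),f(309,480),f(139,350),f(481,350)
print('T-B',ang(B,T),'L-R',ang(R,L)-90, np.hypot(*(T-B)),np.hypot(*(L-R)))
print('tick zero guess: T+30',ang(B,T)+30)
C=np.linalg.solve(np.c_[T-B,-(L-R)],L-B)[0]*(T-B)+B
print('C',C,'hub',f(310,360),f(310,360,.137))
im=cv2.imread('pics/w3.png');h=cv2.cvtColor(im,cv2.COLOR_BGR2HSV)[180:330,180:330]
r=(((h[...,0]<10)|(h[...,0]>170))&(h[...,1]>110)&(h[...,2]>60)).astype(np.uint8)
n,l,st,ce=cv2.connectedComponentsWithStats(r)
for j in range(1,n):
    q=onz('wrist',ce[j]+180,.134,m)[:2];print(st[j],q,ang(C,q),ang(f(310,360),q))
print('needle',ang(f(343,410),f(240,253)),ang(f(310,360),f(240,253)))
```

```text
T-B -27.27281253519954 L-R -27.041854607157788 0.04284856592884283 0.044698131459938756
tick zero guess: T+30 2.7271874648004584
C [0.4882 0.0356] hub [0.4871 0.0362] [0.4888 0.0353]
[44 47  8  7 39] [0.5141 0.0387] 6.903987562818794 5.442604958390776
[52 52 11 12 52] [0.5087 0.0365] 2.4791229798984036 0.8631097621838074
needle 1.8672601807166194 1.9200561261958193
```

The mark is within 1° of the needle (2.5° against 1.9°). I'll open and rise clear.

Request:
arm_command(rows="0 0 0 0 0 0 0;0 0 0 0 0 0 0;0 0 0 0 0 0 0;0 0 0 0 0 0 0;0 0 0 0 0 0 0")

```text
time_s: 4.63
position: [0.489, 0.037, 0.1393]
tool_rot: [[0.891, -0.454, -0.0], [-0.454, -0.891, 0.0], [-0.0, -0.0, -1.0]]
ft_force: [1.5, -0.1, -0.3]
grip_width: 0.0855
```

Request:
arm_command(rows="0 0 0 -15 0 0 0;0 0 0 -25 0 0 0;0 0 0 -30 0 0 -7;0 0 0 -20 0 0 -7;0 0 0 -10 0 0 -7")

```text
time_s: 5.05
position: [0.4897, 0.037, 0.2421]
tool_rot: [[0.995, -0.098, 0.004], [-0.098, -0.995, -0.001], [0.004, 0.0, -1.0]]
ft_force: [-0.3, 1.1, -0.3]
grip_width: 0.0854
```

Request:
arm_command(rows="0 0 0 0 0 0 -7;0 0 0 0 0 0 -1;0 0 0 0 0 0 0")

```text
time_s: 5.3
position: [0.4889, 0.037, 0.2391]
tool_rot: [[0.999, 0.033, -0.0], [0.033, -0.999, 0.0], [-0.0, -0.0, -1.0]]
ft_force: [-0.0, -0.4, 0.2]
grip_width: 0.0857
```

Run:
```python
from h import *
s=readout.observe();print(s['time_s'],s['position'],s['tool_rot'],s['ft_force'],s['grip_width'])
m=eyes.camera_model('wrist');im=eyes.get_image('wrist')[...,::-1];cv2.imwrite('pics/w4.png',im)
h=cv2.cvtColor(im,cv2.COLOR_BGR2HSV)
for nm,k,z in(('hub',(h[...,0]>12)&(h[...,0]<28)&(h[...,1]>130)&(h[...,2]>120),.136),('red',((h[...,0]<10)|(h[...,0]>170))&(h[...,1]>110)&(h[...,2]>60),.134)):
    n,l,st,ce=cv2.connectedComponentsWithStats(k.astype(np.uint8))
    for j in range(1,n):
        if st[j,4]>6 and 180<ce[j][0]<330 and ce[j][1]<320:print(nm,st[j],ce[j],onz('wrist',ce[j],z,m))
```

```text
5.3 [0.4889 0.037  0.2391] [[ 0.9995  0.033  -0.0005]
 [ 0.033  -0.9995  0.0002]
 [-0.0005 -0.0002 -1.    ]] [-0.0068 -0.3868  0.1869] 0.08573007583141855
hub [256 201   6   7  34] [258.2647 204.    ] [0.4876 0.0361 0.136 ]
red [230  35  11  36 349] [234.8052  51.8567] [0.6081 0.0581 0.134 ]
red [256 169   4  15  41] [257.7561 175.2927] [0.5112 0.0374 0.134 ]
```

View pics/w4.png

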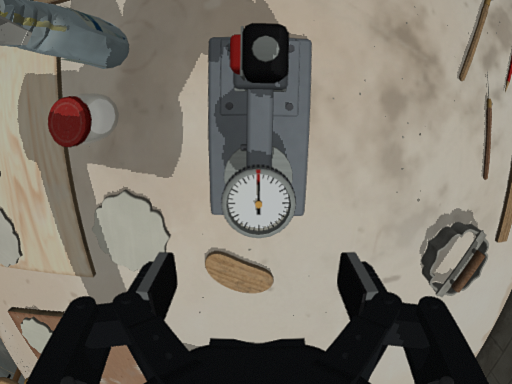

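The red mark lies under the needle, with the hub at (258,204), the mark at (258,175), and the stud at (266,48). Next I'll fix the grip position from this view.

Run:
```python
from h import *
m=eyes.camera_model('wrist');print(onz('wrist',(266,48.5),.189,m))
im=cv2.imread('pics/w4.png');g=(im.max(2)<45).astype(np.uint8)[15:95,225:310]
n,l,st,ce=cv2.connectedComponentsWithStats(g);i=1+np.argmax(st[1:,4]);print(st[i]+[225,15,0,0,0])
for uv in((244,50),(289,50)): print(onz('wrist',uv,.186,m))
for z in(.17,.15):print('red outer',onz('wrist',(230,52),z,m))
s=readout.observe();g=np.array([.6025,.039]);R=np.array(s['tool_rot']);print('move',R.T@np.r_[g-np.array(s['position'])[:2],0]*1000, s['position'])
print('bottle edge',onz('top',(180,170),.2))
```

```text
[0.6017 0.0358 0.189 ]
[ 242   23   47   61 2019]
[0.6009 0.0485 0.186 ]
[0.6021 0.0222 0.186 ]
red outer [0.6021 0.0582 0.17  ]
red outer [0.6053 0.0601 0.15  ]
move [113.6791   1.5953  -0.1097] [0.4888 0.037  0.2389]
bottle edge [0.5916 0.1718 0.2   ]
```

Both cameras put the column axis at y≈0.038. With the button in, the centre between the pads should be y≈0.037 at x≈0.602. I'll move there and down.

Request:
arm_command(rows="0 30 1 0 0 0 0;0 35 1 0 0 0 0;0 30 1 0 0 0 0;0 18 0.7 0 0 0 0;0 0 0 0 0 0 0", squeeze=40)

```text
time_s: 5.77
position: [0.6045, 0.0369, 0.2375]
tool_rot: [[0.999, 0.032, -0.001], [0.032, -0.999, 0.0], [-0.001, -0.0, -1.0]]
ft_force: [-0.7, -0.5, -0.5]
grip_width: 0.0855
```

Request:
arm_command(rows="0 0 0 22 0 0 0;0 0 0 25 0 0 0;0 0 0 22 0 0 0;0 0 0 13 0 0 0;0 0 0 0 0 0 0")

```text
time_s: 6.18
position: [0.6002, 0.0374, 0.154]
tool_rot: [[0.999, 0.033, -0.007], [0.033, -0.999, 0.001], [-0.007, -0.001, -1.0]]
ft_force: [-0.7, -0.1, 0.1]
grip_width: 0.0848
```

Run:
```python
from h import *
s=readout.observe();print(s['time_s'],s['position'],s['tool_rot'],s['ft_force'],s['grip_width'],s['q'])
im=eyes.get_image('wrist')[...,::-1];cv2.imwrite('pics/w5.png',im)
```

```text
6.1833 [0.6002 0.0374 0.154 ] [[ 0.9994  0.0327 -0.0068]
 [ 0.0327 -0.9995  0.0009]
 [-0.0067 -0.0011 -1.    ]] [-0.6913 -0.1471  0.1099] 0.0848391560543766 [-7.7056 31.5579 73.9923  0.0006 74.8414 80.4203]
```

View pics/w5.png

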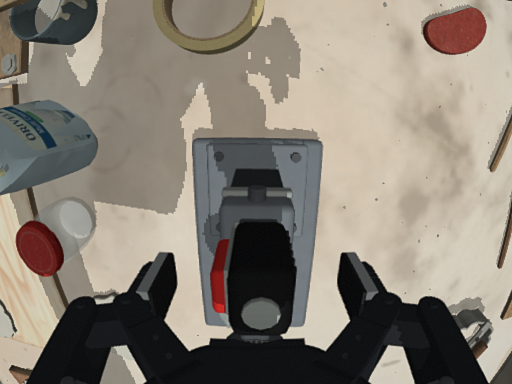

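The grip sits between the fingers, with the button's outer face at column 213 and the −y face at about 297. The pads are centred at 257. Now closing.

Request:
arm_command(rows="1 0 0 0 0 0 0;1 0 0 0 0 0 0;1 0 0 0 0 0 0;1 0 0 0 0 0 0;1 0 0 0 0 0 0", squeeze=40)

```text
time_s: 6.65
position: [0.6024, 0.0359, 0.1587]
tool_rot: [[0.999, 0.034, 0.002], [0.034, -0.999, -0.003], [0.002, 0.003, -1.0]]
ft_force: [-4.2, 2.9, 5.0]
grip_width: 0.0278
```

Request:
arm_command(rows="1 0 0 0 0 0 0;1 0 0 0 0 0 0;1 0 0 0 0 0 0;1 0 0 0 0 0 0;1 0 0 0 0 0 0")

```text
time_s: 7.07
position: [0.6024, 0.036, 0.1586]
tool_rot: [[0.999, 0.033, 0.002], [0.033, -0.999, -0.001], [0.002, 0.001, -1.0]]
ft_force: [-1.4, -6.9, 6.1]
grip_width: 0.0276
```

At a width of 27.6 mm the button is in; the rim also read about 1 mm under its true size. I'll lift in steps.

Request:
arm_command(rows="1 0 0 -3 0 0 0;1 0 0 -5 0 0 0;1 0 0 -5 0 0 0;1 0 0 -5 0 0 0;1 0 0 -5 0 0 0")

```text
time_s: 7.48
position: [0.6023, 0.036, 0.179]
tool_rot: [[0.999, 0.033, -0.001], [0.033, -0.999, -0.001], [-0.001, 0.001, -1.0]]
ft_force: [5.6, -6.6, -11.6]
grip_width: 0.0276
```

Request:
arm_command(rows="1 0 0 -5 0 0 0;1 0 0 -5 0 0 0;1 0 0 -5 0 0 0;1 0 0 -5 0 0 0;1 0 0 0 0 0 0")

```text
time_s: 7.9
position: [0.6024, 0.036, 0.1996]
tool_rot: [[0.999, 0.033, -0.001], [0.033, -0.999, -0.001], [-0.001, 0.001, -1.0]]
ft_force: [5.4, -6.0, -10.8]
grip_width: 0.0277
```

Run:
```python
from h import *
s=readout.observe();print(s['time_s'],s['position'],s['tool_rot'],s['ft_force'],s['grip_width'])
a=eyes.get_image('wrist')[...,::-1];cv2.imwrite('pics/w6.png',a);b=eyes.get_image('scene')[150:270,200:310,::-1];cv2.imwrite('pics/s6.png',b)
o=np.zeros((480,800,3),np.uint8);o[:300,:400]=cv2.resize(a,(400,300));o[:436,400:]=cv2.resize(b,(400,436),interpolation=cv2.INTER_CUBIC);cv2.imwrite('pics/c6.png',o)
```

```text
7.9 [0.6024 0.036  0.1996] [[ 0.9995  0.0328 -0.0006]
 [ 0.0328 -0.9995 -0.0008]
 [-0.0006  0.0008 -1.    ]] [  5.3635  -6.0094 -10.8058] 0.027701954321502218
```

View pics/c6.png

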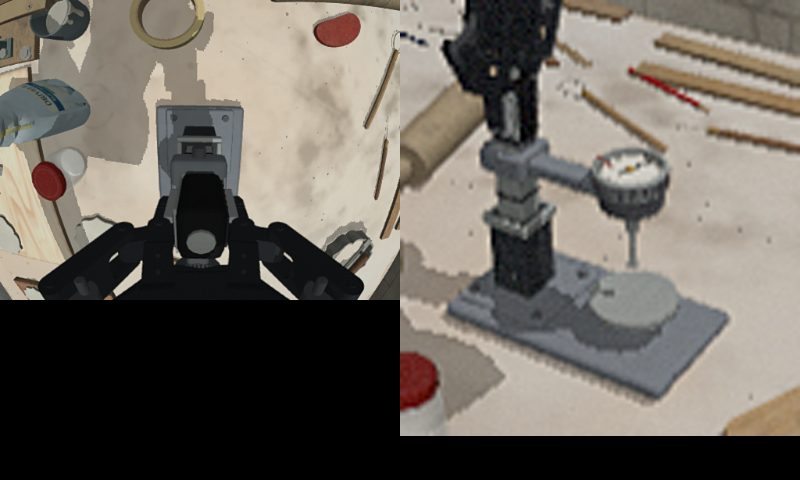

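The head has risen about 41 mm with a steady pull of 11 N, and the foot is clear of the anvil. I'll continue gently until the force shows the second stop.

Request:
arm_command(rows="1 0 0 -3 0 0 0;1 0 0 -3 0 0 0;1 0 0 0 0 0 0")

```text
time_s: 8.25
position: [0.6023, 0.036, 0.2051]
tool_rot: [[0.999, 0.033, -0.001], [0.033, -0.999, -0.001], [-0.001, 0.001, -1.0]]
ft_force: [5.4, -6.1, -12.2]
grip_width: 0.0274
```

Request:
arm_command(rows="1 0 0 -2 0 0 0;1 0 0 0 0 0 0")

```text
time_s: 8.42
position: [0.6023, 0.036, 0.2068]
tool_rot: [[0.999, 0.033, -0.001], [0.033, -0.999, -0.001], [-0.001, 0.001, -1.0]]
ft_force: [5.3, -6.5, -11.4]
grip_width: 0.0278
```

Request:
arm_command(rows="1 0 0 -1 0 0 0;1 0 0 0 0 0 0")

```text
time_s: 8.58
position: [0.6023, 0.036, 0.2077]
tool_rot: [[0.999, 0.033, -0.001], [0.033, -0.999, -0.001], [-0.001, 0.001, -1.0]]
ft_force: [5.3, -7.2, -12.2]
grip_width: 0.0272
```

Request:
arm_command(rows="1 0 0 -1 0 0 0;1 0 0 0 0 0 0")

```text
time_s: 8.75
position: [0.6023, 0.036, 0.2086]
tool_rot: [[0.999, 0.033, -0.001], [0.033, -0.999, -0.001], [-0.001, 0.001, -1.0]]
ft_force: [5.3, -6.8, -12.0]
grip_width: 0.0276
```

Request:
arm_command(rows="1 0 0 -1 0 0 0;1 0 0 0 0 0 0")

```text
time_s: 8.92
position: [0.6024, 0.036, 0.2088]
tool_rot: [[0.999, 0.033, -0.002], [0.033, -0.999, -0.0], [-0.002, 0.0, -1.0]]
ft_force: [6.9, -5.9, -16.7]
grip_width: 0.0275
```

The stop is met: the TCP stalled 50 mm up and the force rose to 17 N. I'll hold briefly and check the dial before handing in.

Request:
arm_command(rows="1 0 0 0 0 0 0;1 0 0 0 0 0 0;1 0 0 0 0 0 0;1 0 0 0 0 0 0;1 0 0 0 0 0 0")

```text
time_s: 9.33
position: [0.6023, 0.036, 0.2088]
tool_rot: [[0.999, 0.033, -0.002], [0.033, -0.999, -0.0], [-0.002, 0.0, -1.0]]
ft_force: [5.9, -7.1, -16.9]
grip_width: 0.0279
```

Run:
```python
from h import *
s=readout.observe();print(s['time_s'],s['position'],s['ft_force'],s['grip_width'],s['qvel'])
b=eyes.get_image('scene')[170:230,225:285,::-1];t=eyes.get_image('top')[150:240,195:285,::-1]
cv2.imwrite('pics/c7.png',np.hstack([cv2.resize(x,(400,400),interpolation=cv2.INTER_CUBIC) for x in(b,t)]))
```

```text
9.3333 [0.6023 0.036  0.2088] [  5.8608  -7.1232 -16.8556] 0.027883852162094522 [ 0.047  -0.0481  0.1264 -0.1209 -0.118  -0.0673]
```

View pics/c7.png

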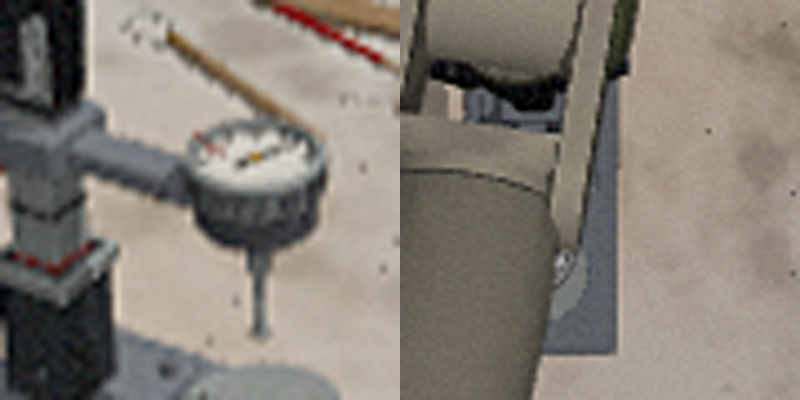

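The head is up with the red ring showing at the collar, the foot is clear of the anvil, and the zero mark still points at the column. I'm handing in.

```bash
python3 -c "
from rig import env;print(env.close_job())"
```

```text
the job is handed in; nothing more can be done
None
```

The gauge is zeroed, and the arm is holding its head up at the second stop with the red button squeezed in. The job was handed in at about 9.4 s; no verdict is reported.

- **Dial:** I gripped the knurled rim and turned it about 51.5° clockwise, then let go with the head down. The mark measured within about 1° of the needle while still gripped (2.5° against 1.9°). After release it measured 3.1° against the same needle reading, well inside the 5° limit.
- **Lift:** I squeezed the grip at 40 N and drew the head straight up. The gripper stalled 50 mm up, and the downward pull rose from 12 to 17 N, which I took as the second stop.
- **Last checks:** The arm was still, and the scene view showed the foot clear of the anvil and the mark still pointing at the column. The top view was blocked by the arm, so it confirmed nothing.
- **Disagreement:** The gripper read 27.6–27.9 mm on the grip, against the nominal 30 mm with the button in. It also read about 1 mm low on the rim, so I took the button to be fully in. I could not measure the button's travel directly.
- **Other things on the bench:** I didn't touch any of them knowingly, but I didn't measure their positions again at the end.

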